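# Load a bead tray and slide it into its rack

### The arm

A 6-joint arm with a two-finger parallel gripper is mounted at the origin on the work surface. World frame = base frame: x ahead of the robot, y to its left, z up, the work surface at z = 0. Lengths are in m, angles in rad, forces in N, time in s.
With the tool pointing down it reaches from about 0.25 to 0.8 m from the base axis. Payload 3.9 kg.
Tool frame: the origin (TCP) lies where the fingers leave the gripper's body, on its centre line; the fingertips stand 73 mm ahead of it and the grasp point (between the pads) lies 54 mm ahead of it; z points along the fingers, y is the line along which they close (so a half turn about z gives the same grasp; the last joint's range is limited). The gripper opens to 85 mm and grips with 20 to 120 N. Pads are 22 mm wide; open, the fingers measure 114 mm over their backs; the gripper's body (76 mm by 85 mm) begins 54 mm behind the grasp point. The pads swing forward as they close: fully open they stand 13 mm farther back than shut.
Start: joints at [-1.212, 0.26, -0.138, 1.173, 0, 1.571], TCP at [0.184, -0.492, 0.304] pointing down, gripper open.
Joint ranges: [-2.78, 2.78], [-0.83, 1.72], [-1.28, 1.37], [-1.9, 2.12], [-1.57, 1.48], [-3.14, 3.14]. Speed limits (rad/s): [2.57, 2.57, 3.14, 3.14, 3.14, 3.14].

### API

Orientations are given as a unit quaternion [w, x, y, z].
In Python, from rig import readout, optics, workorder gives the robot as it stands.
- The arm moves only by the shell command python3 -m handwheel 'ROWS' [FORCE]. ROWS is JSON, a list that holds one entry, the list of rows, each a list of 5 numbers: the closure, from 0 (fully open) to 1 (shut), then the shift along the tool's x, y, z in cm, then the turn about the tool's z in degrees. In form: [[[hand, tx, ty, tz, turn], ...]]. A call has 1 to 5 rows; each row shifts and turns the commanded pose from where the row before left it, along the tool's axes as they then stand; what a row does not reach is not made up. A row lasts 1/12 s, in which the tool goes at most 41.7 mm and 7.16 degrees, less where a joint would pass 70% of its speed; a pose out of reach is approached as far as the arm can. A call with a gripper value outside its range is refused whole. The fingers move at their own pace and stop on an object; FORCE is the grip in N (left out, the last holds). Time passes only in rows, so rows that do not move let the fingers close. It gives the time, the measured TCP pose, the force, the opening and the grip force at its end, in the units of the state.
- readout.get_obs(): the state, without advancing time (a new reading comes with each control period).
- optics.grab_frame(name): name is "scene" or "top"; returns a dict with "color" (384x512x3 uint8, red, green, blue), "range_z" (384x512 float32, m along the optical axis (not along the pixel's ray), 0 where there is no reading), "vfov" (degrees; the focal length in pixels is half the picture's height over the tangent of half this angle, whatever the lens; pixels are square), "cx", "cy" (the principal point, pixels), "world_from_camera" (4x4, takes a point from camera to world coordinates). Camera axes: x right, y up, looking along -z (the intrinsics and any distortion apply to the point x, -y, -z); pixel columns grow to the right and rows downward; lengths in m; the calibration is good to about 2 mm. A picture is of the moment at which its call begins.
- workorder.close_job(): hands the job in; it is judged then, once.
The state is a dict: "clock": time; "qpos": joint angles; "dq": joint speeds; "joint_efforts": joint torques, N m; "tool_pos": TCP position; "tool_rot": TCP orientation; "ft_force": force on the tool from outside, world axes, zero at the start; "ft_torque": the same for the moment, N m; "width": finger opening in m; "gripper_force": force on a finger pad.
Only numpy, scipy, OpenCV 4.12 (cv2) and the standard library are available. Lean on these libraries where they do the work, as an engineer would, in place of code of your own. Each camera call takes 0.05 s, during which the arm holds its last target. There are 200 camera calls.

### The job

Take the teal jar from the row of three loose jars and stand it in the empty half of the metal tray (set it down, do not drop it), and only then slide the tray along the table, keeping it down on the table, into the open end of the plywood rack until it is fully home against the rack's back stop. All three jars must stay standing in the tray, and the purple jar, the amber jar and the pliers are to be left where they are.

Things in the scene. Friction and masses are not known exactly. Their poses are not given: they have to be found in the camera images.
- tray: loose shallow metal tray, about 0.3 kg. Pan 160 (x) x 112 mm (y), walls and floor 4 mm thick; a 4 mm flange, 30 to 34 mm above the table, sticks out 10 mm all round: 180 x 132 mm over all. Origin: centre of its underside. Its +x end, where two pearl jars stand, goes into the rack first.
- tray_spot (a point): middle of the tray's empty half, on its floor (4 mm up), 36 mm behind the tray's origin.
- rack: open-topped plywood tray rack fixed to the table, no floor. Origin: on the table, exactly where the tray's origin is when it is fully home, axes alike. The tray enters along rack +x. Channel 140 mm wide between 12 mm walls 44 mm high, from x = -90 (mouth) to the stop face at x = +90 mm. Steel lips, underside 40 mm up, overhang 9 mm each side; the flange runs under them.
- rack_mouth (a point): middle of the mouth of the rack's straight channel, on the table, at rack x = -90 mm; axes as the rack. In front of it two guide plates, 44 mm high, flare out 37 mm forward, from 71 mm to about 100 mm either side of the centre line. With the tray home its rear edge is level with the mouth.
- jar_teal: lidded jar, 46 mm diameter, 60 mm tall, smooth, solid, about 0.11 kg; body and lid are teal (blue-green). Origin: centre of its underside, z up (yaw meaningless). The jar to load; it stands on the table in a row with the purple and amber jars.
- jar_purple: lidded jar, 46 mm diameter, 60 mm tall, smooth, solid, about 0.11 kg; body and lid are purple. Origin: centre of its underside, z up (yaw meaningless). Bystander on the table.
- jar_amber: lidded jar, 46 mm diameter, 60 mm tall, smooth, solid, about 0.11 kg; body and lid are amber orange. Origin: centre of its underside, z up (yaw meaningless). Bystander on the table.
- jar_pearl_a: lidded jar, 46 mm diameter, 60 mm tall, smooth, solid, about 0.11 kg; body and lid are pearl white. Origin: centre of its underside, z up (yaw meaningless). Already in the tray (left, +y side).
- jar_pearl_b: lidded jar, 46 mm diameter, 60 mm tall, smooth, solid, about 0.11 kg; body and lid are pearl white. Origin: centre of its underside, z up (yaw meaningless). Already in the tray (right, -y side).
- pliers: small pliers with blue grips lying flat, 170 mm along x, 60 mm wide, 14 mm high. Origin: middle, at the table. Bystander.
Things that resemble listed ones, but are neither listed nor needed, are in the scene too. What is meant by the jar_teal is not black or pink, and is the smaller of those in its own colour.

How it is judged:
By the outcome, as a careful person would: the job done as asked, in the order asked, and still so for the second after the job is handed in, with the robot touching nothing.
It also fails if it takes over 72 s, if anything falls off the work surface, if the arm or the gripper's body presses on something with over 40 N, if the wrist force passes 120 N, or if a joint passes its speed limit or range.

## Working session

There is one attempt and no reset: what is moved stays moved. The work goes in short steps, Python scripts to look and compute and a shell command to move; the robot and the scene stay as the last step left them, time stands still between calls to the robot, and variables do not carry over. Pictures are saved under pics/ and viewed, at most 10 in all, crops included, and the job is handed in when it is done.

```bash
ls; mkdir -p pics
cat > h.py <<'E'
import numpy as np,cv2
from rig import readout,optics
def grab(n):
    f=optics.grab_frame(n); np.savez('last_'+n+'.npz',**{k:v for k,v in f.items() if not isinstance(v,(str,dict))}); return f
def cloud(f):
    c=f['color'];d=f['range_z'];H,W=d.shape
    fl=H/2/np.tan(np.radians(f['vfov'])/2)
    u,v=np.meshgrid(np.arange(W),np.arange(H))
    p=np.stack([(u-f['cx'])/fl*d,-(v-f['cy'])/fl*d,-d,np.ones_like(d)],-1)
    return (p@np.array(f['world_from_camera']).T)[...,:3]
def save(f,n,crop=None,s=1.5):
    c=f['color']
    if crop: c=c[crop[1]:crop[3],crop[0]:crop[2]]
    cv2.imwrite('pics/'+n,cv2.resize(c[...,::-1],None,fx=s,fy=s,interpolation=cv2.INTER_CUBIC))
E
python3 - <<'E'
from h import *
for n in('scene','top'):
    f=grab(n); print(n,{k:(v if np.size(v)<17 and k not in('color','range_z') else np.shape(v)) for k,v in f.items()})
    save(f,n+'0.png')
print(readout.get_obs())
E
```

```text
pics
scene {'color': (384, 512, 3), 'range_z': (384, 512), 'vfov': 47.03914644388151, 'cx': 253.5112554585, 'cy': 191.07734026807177, 'world_from_camera': array([[-0.72008105, -0.46240665,  0.51736193,  1.11185998],
       [ 0.69360492, -0.45829438,  0.55576836,  0.53074125],
       [-0.01988691,  0.75904305,  0.65073663,  0.74982115],
       [ 0.        ,  0.        ,  0.        ,  1.        ]])}
top {'color': (384, 512, 3), 'range_z': (384, 512), 'vfov': 46.08682571145473, 'cx': 248.39558054785846, 'cy': 186.4937244740182, 'world_from_camera': array([[-9.80513498e-04,  9.91423920e-01, -1.30681482e-01,
         3.88980112e-01],
       [-9.99992797e-01, -1.45127463e-03, -3.50716829e-03,
        -6.89069747e-02],
       [-3.66674525e-03,  1.30677102e-01,  9.91418201e-01,
         1.46254075e+00],
       [ 0.00000000e+00,  0.00000000e+00,  0.00000000e+00,
         1.00000000e+00]])}
{'clock': 0.1, 'qpos': array([-1.21197944e+00,  2.60614225e-01, -1.39236417e-01,  1.17273554e+00,
        1.34097075e-05,  1.57080686e+00]), 'dq': array([-2.22326835e-03, -2.13488666e-03,  4.13462612e-03, -3.62118962e-04,
        1.65794053e-03,  4.88803466e-05]), 'joint_efforts': array([-1.03543571e-04, -4.06507945e+01,  2.54527813e+01,  1.00956715e-02,
       -2.95179620e-05, -5.91153750e-06]), 'tool_pos': array([ 0.18419152, -0.4910989 ,  0.30315158]), 'tool_rot': array([-8.81757936e-04,  9.83949974e-01,  1.78442282e-01, -1.53104821e-04]), 'ft_force': array([ 0.64299044,  0.60954326, -0.72651122]), 'ft_torque': array([ 0.02218127, -0.0438449 , -0.02937581]), 'gripper_force': 0.0, 'width': 0.08526773370404654}
```

View pics/scene0.png

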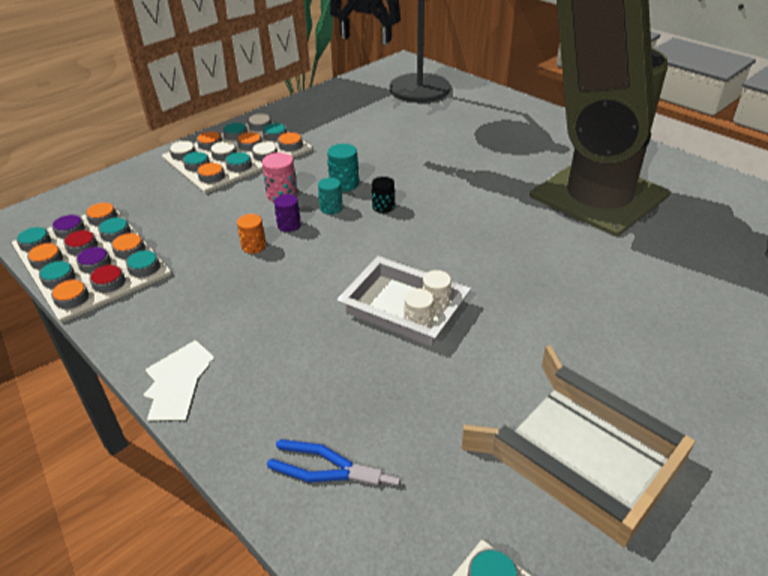

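View pics/top0.png

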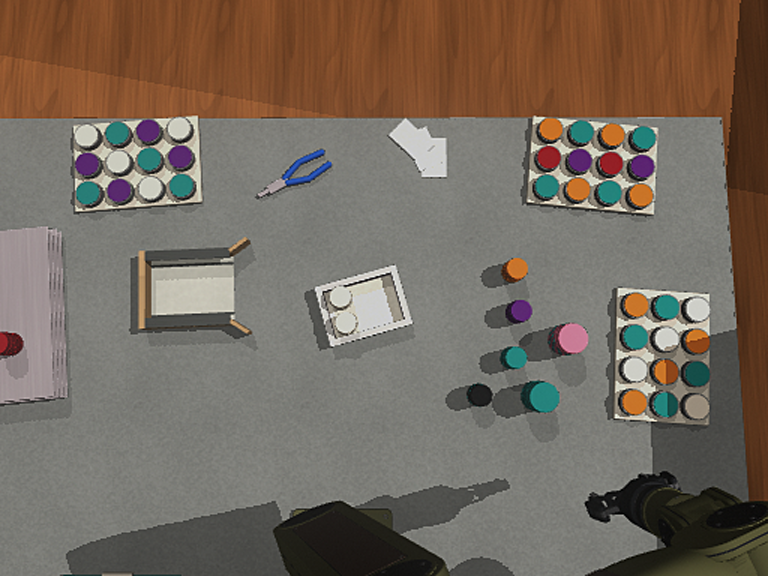

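Scene view, 768-wide picture: the row is amber (251,233), purple (287,212), small teal (330,195). There is a larger teal jar at (343,165), a black one at (383,194) and a pink one at (280,175). The tray is at (405,300), the rack at (590,440) and the pliers at (335,462).

Could be taken for the teal jar, in top view pixels: small teal (514,357), big teal (541,396), black (479,395), pink (571,338), and the teal lids in the cases (e.g. 634,337). I choose (514,357): it is teal, the smaller one and in the row. Next I check it in a crop and measure.

```bash
cat > m.py <<'E'
from h import *
def lids(f,P,verbose=True):
    hsv=cv2.cvtColor(f['color'],cv2.COLOR_RGB2HSV)
    z=P[...,2]; out=[]
    for lo,hi in((.052,.072),(.072,.12)):
        m=((z>lo)&(z<hi)&(f['range_z']>0)).astype(np.uint8)
        n,l,s,c=cv2.connectedComponentsWithStats(m)
        for i in range(1,n):
            if s[i,4]<60 or s[i,4]>900: continue
            q=P[l==i]; (x,y),r=cv2.minEnclosingCircle(q[:,:2].astype(np.float32))
            out.append((np.round(c[i],0),np.round(np.median(hsv[l==i],0)),np.round([x,y,np.median(q[:,2]),r],4)))
    return out
def rect(f,P,roi,lo,hi):
    u0,v0,u1,v1=roi; z=P[v0:v1,u0:u1]
    q=z[(z[...,2]>lo)&(z[...,2]<hi)][:,:2].astype(np.float32)
    return cv2.minAreaRect(q*1000),q
E
python3 - <<'E'
from m import *
f=grab('top');P=cloud(f); save(f,'teal.png',(300,200,400,290),6)
t=P[150:160,290:300].reshape(-1,3); print('table z',np.median(t[:,2]))
for o in lids(f,P):print(*o)
print('tray flange',rect(f,P,(195,165,285,240),.022,.042)[0])
print('rack walls',rect(f,P,(80,150,175,230),.034,.055)[0])
print('rack all z by pix');
print(np.round(P[160:225:4,86:170:6,2]*1000).astype(int))
E
```

```text
table z -0.0006274822236669308
[344. 178.] [ 14. 200. 201.] [ 0.5994 -0.3649  0.0587  0.023 ]
[226. 198.] [ 33.  12. 206.] [0.5391 0.0048 0.0621 0.0225]
[347. 206.] [141. 166. 114.] [ 0.5107 -0.3717  0.0585  0.0228]
[230. 215.] [ 33.  11. 205.] [ 0.4848 -0.0065  0.0625  0.0226]
[344. 238.] [ 88. 183. 132.] [ 0.413  -0.3583  0.0594  0.0223]
[321. 263.] [30.  8. 32.] [ 0.3364 -0.2852  0.0589  0.0222]
[381. 225.] [170.  98. 201.] [ 0.452  -0.4698  0.0822  0.0313]
[  5. 229.] [179. 167.  86.] [0.4421 0.6814 0.1002 0.0232]
[362. 264.] [ 88. 184. 132.] [ 0.3343 -0.4079  0.0805  0.0312]
tray flange ((523.9903564453125, -42.64409637451172), (132.2246856689453, 179.93035888671875), 15.799724578857422)
rack walls ((562.2017211914062, 317.8394775390625), (205.70233154296875, 231.40228271484375), 2.4498131275177)
rack all z by pix
[[-1 -3 -7  1 -6  8  1 -5 -5  0 -3  0  2 36]
 [ 2  2 -5 -2 -2 -1 -1  0 -1  3  1  5 47 -2]
 [-5 -6 41 43 52 39 42 41 42 36 48 45  4 -2]
 [-2  0 42 47 45 38 44 42  3 -1 -2  3  3  7]
 [ 5 -4 25  0 -2  1  0  4  6  3 -3 -1  1 -6]
 [-5  0 26  4 -1 -1  3  4  2  0 -1 -2 -4  1]
 [-2  1 20 -2 -3 -2  3 -2  2  3  4  1 -5 -1]
 [-2  2 26 -1 -1  3 -6 -3  4 -5 -2  2 -6 -3]
 [ 1  1 22  2  0 -5 -4 -4 -1  2 -3  1  4  3]
 [ 0  5 30 -4  8 -1  3  2 -3  0 -3  1 -2 -1]
 [ 2 -2 21 -2 -3  4 -3 -5  0 -3  2 -4 -1 -2]
 [-6 -3 18  2  1 -2  1 -4 -1 -3  0 -2 -3 -4]
 [-2 -1 23 -3 -1  3  3  1  3  1  3  2 -2 -5]
 [-3  0 40 39 43 43 48 47 40 42 42 44  3  1]
 [-5 43 36 41 43 43 38 48 45 43 45 30 42 -2]
 [-2  2  0 -1 -4  3  0 -1  1  3 -6 -3 -3 39]
 [-3  0 -2 -3  0 -4 -5 -3  0  2  5 -2 -6  4]]
```

View pics/teal.png

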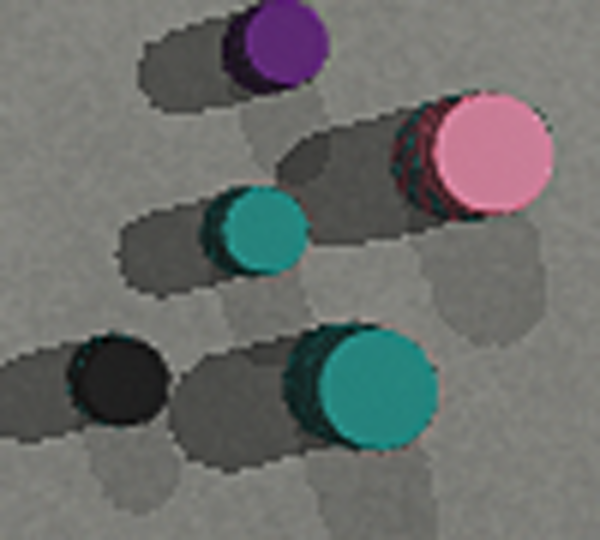

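The crop shows the small plain teal jar at crop (265,230), i.e. (344,238) in the full frame. The larger teal is at (378,388), and black and pink are separate, so the choice holds. Now I fit the rack and move above the jar.

```bash
cat > rack.py <<'E'
from m import *
from scipy.optimize import minimize
def fit():
    # rack pose: match both depth-high points to a template of walls+lips (21 mm strips) via soft edge cost
    f=np.load('last_top.npz');P=cloud(f)[155:228,82:165].reshape(-1,3)
    hi=(P[:,2]>.034)&(P[:,2]<.056); lo=np.abs(P[:,2])<.009
    def cost(t):
        c,s=np.cos(t[2]/50),np.sin(t[2]/50); d=P[:,:2]*1000-t[:2]
        x=c*d[:,0]+s*d[:,1]; y=abs(-s*d[:,0]+c*d[:,1])
        inside=np.minimum(np.minimum(y-61,82-y),90-abs(x))   # strip signed distance
        w=1/(1+np.exp(-inside/1.0))
        use=(abs(x)<88)&(y<105)
        return -(w[hi&use].sum()) + w[lo&use].sum()
    best=min((minimize(cost,[562+a,320+b,50*np.radians(90+g)],method='Nelder-Mead',options=dict(xatol=.02,fatol=.01,maxiter=2000)) for a in(-4,4) for b in(-8,0,8) for g in(-3,0,3)),key=lambda r:r.fun)
    return best.x[0],best.x[1],np.degrees(best.x[2]/50),best.fun
if __name__=='__main__':
    print(fit())
    f=np.load('last_top.npz');P=cloud(f)[155:228,82:165].reshape(-1,3)
    w=P[(P[:,2]>.015)&(P[:,2]<.056)]
    t=fit();c,s=np.cos(np.radians(t[2])),np.sin(np.radians(t[2]));d=w[:,:2]*1000-t[:2]
    x=c*d[:,0]+s*d[:,1];y=-s*d[:,0]+c*d[:,1]
    st=abs(y)<50; print('stop x',np.percentile(x[st],[2,50,98]))
    sd=abs(x)<80; print('y L',np.percentile(y[sd&(y>0)],[1,50,99]),'R',np.percentile(y[sd&(y<0)],[1,50,99]))
    for sg in(1,-1):
        k=sd&(sg*y>0); print('mid-line slope deg',np.degrees(np.polyfit(x[k],y[k],1)[0]))
    # mouth: lips' rear end
    k=(abs(y)>62)&(abs(y)<70); print('x of lips',np.percentile(x[k],[1,99]))
E
python3 rack.py
python3 -m handwheel '[[[0.2,3.3,-0.55,0,0],[0.2,3.3,-0.55,0,0],[0.2,3.3,-0.55,0,0],[0.2,3.3,-0.55,0,0],[0.2,3.3,-0.55,0,0]]]' 30
python3 -m handwheel '[[[0.2,3.3,-0.55,0,0],[0.2,3.3,-0.55,0,0],[0.2,3,-0.55,0,0],[0.2,0,0,0,0],[0.2,0,0,0,0]]]'
```

```text
(np.float64(562.4889930305501), np.float64(342.4409200522274), np.float64(92.14469461555485), np.float64(-577.4867333591374))
stop x [75.04676758 78.77475571 88.31433588]
y L [ 5.15052207 71.14832677 83.49390706] R [-80.76294704 -68.0484002   -3.64440871]
mid-line slope deg -9.85086301374745
mid-line slope deg 9.902195825987514
x of lips [-101.68758041   85.85815134]
clock: 0.57
tool_pos: [0.3301, -0.4069, 0.3037]
tool_rot: [-0.0, 0.984, 0.178, -0.0]
ft_force: [0.5, -0.9, 0.1]
width: 0.0688
gripper_force: 0.0
clock: 0.98
tool_pos: [0.4143, -0.3577, 0.3034]
tool_rot: [-0.0, 0.984, 0.18, -0.0]
ft_force: [-0.4, -1.5, 0.3]
width: 0.0685
gripper_force: 0.0
```

```bash
python3 -m handwheel '[[[0.2,-0.1,0,3.5,0],[0.2,0,0,3.5,0],[0.2,0,0,3.5,0],[0.2,0,0,3.5,0],[0.2,0,0,3.5,0]]]' 
python3 -m handwheel '[[[0.2,0,0,2.5,0],[0.2,0,0,0.7,0],[0.2,0,0,0,0],[0.2,0,0,0,0],[0.45,0,0,0,0]]]' 30
python3 -m handwheel '[[[0.6,0,0,0,0],[0.6,0,0,0,0],[0.6,0,0,0,0],[0.6,0,0,0,0],[0.6,0,0,0,0]]]' 30
python3 - <<'E'
from h import *
f=grab('scene'); save(f,'grip.png',(150,80,300,200),4)
E
```

```text
clock: 1.4
tool_pos: [0.4109, -0.3597, 0.1276]
tool_rot: [0.0, 0.984, 0.178, -0.0]
ft_force: [0.1, 0.5, -0.7]
width: 0.0683
gripper_force: 0.0
clock: 1.82
tool_pos: [0.4131, -0.3604, 0.0988]
tool_rot: [0.001, 0.984, 0.178, 0.001]
ft_force: [-0.5, 0.3, -0.4]
width: 0.0574
gripper_force: 0.0
clock: 2.23
tool_pos: [0.4135, -0.3603, 0.0992]
tool_rot: [0.002, 0.984, 0.178, 0.001]
ft_force: [-0.5, -0.1, 6.8]
width: 0.0449
gripper_force: 30.7
```

View pics/grip.png

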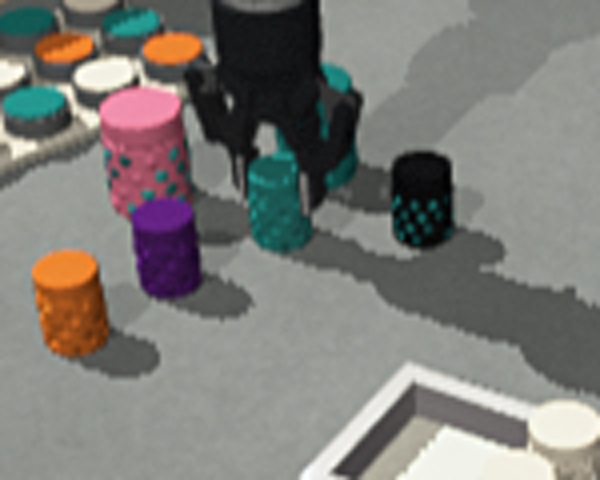

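The gripper holds the plain small teal jar (crop 278,200); the neighbours are untouched.

```bash
python3 -m handwheel '[[[0.6,0,0,-0.5,0],[0.6,0,0,-1.5,0],[0.6,0,0,-2,0],[0.6,0,0,-2.5,0],[0.6,0,0,-2.5,0]]]' 50
python3 -m handwheel '[[[0.6,1.2,-1.2,0,0],[0.6,2,-2,0,0],[0.6,2.5,-2.6,0,0],[0.6,2.5,-2.6,0,0],[0.6,2.5,-2.6,0,0]]]' 
python3 -m handwheel '[[[0.6,2.5,-2.6,0,0],[0.6,2.5,-2.6,0,0],[0.6,2.5,-2.6,0,0],[0.6,2,-2,0,0],[0.6,1.3,-1.4,0,0]]]' 
python3 -m handwheel '[[[0.6,0,0,0,-4],[0.6,0,0,0,-6],[0.6,0,0,0,-7],[0.6,0,0,0,-7],[0.6,0,0,0,-7]]]' 
python3 -m handwheel '[[[0.6,0,0,0,-7],[0.6,0,0,0,-7],[0.6,0,0,0,-7],[0.6,0,0,0,-7],[0.6,0,0,0,-7]]]' 
python3 -m handwheel '[[[0.6,0,0,0,-7],[0.6,0,0,0,-7],[0.6,0,0,0,-5],[0.6,0,0,0,0],[0.6,0,0,0,0]]]'
python3 - <<'E'
from m import *
f=grab('top');P=cloud(f)
for r in ((.022,.042),(.026,.038)): print(rect(f,P,(195,165,285,240),*r)[0])
for o in lids(f,P):print(*o)
o=readout.get_obs();print(o['tool_pos'],o['tool_rot'],np.degrees(2*np.arctan2(o['tool_rot'][2],o['tool_rot'][1])),o['ft_force'])
E
```

```text
clock: 2.7
tool_pos: [0.4119, -0.3585, 0.188]
tool_rot: [-0.0, 0.984, 0.179, -0.0]
ft_force: [1.1, -1.5, -1.8]
width: 0.0446
gripper_force: 51.2
clock: 3.12
tool_pos: [0.4742, -0.2172, 0.1876]
tool_rot: [0.0, 0.984, 0.178, 0.0]
ft_force: [0.5, -0.1, -0.6]
width: 0.0442
gripper_force: 51.3
clock: 3.53
tool_pos: [0.5367, -0.0729, 0.1876]
tool_rot: [-0.0, 0.984, 0.18, 0.001]
ft_force: [0.3, -0.6, -0.1]
width: 0.0443
gripper_force: 51.3
clock: 3.95
tool_pos: [0.5356, -0.0754, 0.1874]
tool_rot: [0.0, 0.899, 0.438, 0.0]
ft_force: [0.6, 0.3, -1.4]
width: 0.0439
gripper_force: 51.3
clock: 4.37
tool_pos: [0.5356, -0.0756, 0.1874]
tool_rot: [0.0, 0.726, 0.688, 0.0]
ft_force: [0.1, -0.6, -2.1]
width: 0.0443
gripper_force: 51.3
clock: 4.78
tool_pos: [0.5356, -0.0756, 0.1873]
tool_rot: [0.0, 0.606, 0.796, 0.0]
ft_force: [0.6, -0.1, -1.3]
width: 0.0445
gripper_force: 51.3
((528.7205810546875, -42.947662353515625), (101.49600982666016, 199.51254272460938), 3.216081142425537)
((528.7205810546875, -42.947662353515625), (101.49600982666016, 199.51254272460938), 3.216081142425537)
[344. 178.] [ 14. 198. 216.] [ 0.5984 -0.366   0.0588  0.0228]
[223. 197.] [ 17.  46. 171.] [0.5411 0.0124 0.0626 0.0199]
[347. 207.] [141. 164. 126.] [ 0.511  -0.3719  0.059   0.0225]
[321. 263.] [30.  7. 35.] [ 0.3365 -0.2854  0.0594  0.0225]
[381. 225.] [170.  94. 217.] [ 0.4523 -0.4697  0.0824  0.0318]
[  5. 229.] [179. 167.  97.] [0.4428 0.6795 0.1035 0.0236]
[362. 264.] [ 88. 182. 145.] [ 0.3344 -0.4081  0.0811  0.0309]
[ 0.53565701 -0.07562903  0.18722531] [1.14704073e-04 6.05705814e-01 7.95688662e-01 8.28729625e-05] 105.44070142981252 [ 0.39554052  0.40872994 -1.60791865]
```

```bash
python3 -m handwheel '[[[0.6,-0.1,0,1.5,0],[0.6,0,0,2,0],[0.6,0,0,2,0],[0.6,0,0,1.5,0],[0.6,0,0,0.5,0]]]' 
python3 -m handwheel '[[[0.6,0,0,0.3,0],[0.6,0,0,0.2,0],[0.6,0,0,0.1,0],[0.6,0,0,0.1,0],[0.6,0,0,0.1,0]]]' 
python3 -m handwheel '[[[0.6,0,0,0,0],[0.6,0,0,0,0]]]' 25
```

```text
clock: 5.25
tool_pos: [0.5343, -0.0764, 0.1098]
tool_rot: [-0.002, 0.605, 0.796, -0.001]
ft_force: [-1.0, 0.2, -0.6]
width: 0.0443
gripper_force: 51.4
clock: 5.67
tool_pos: [0.5366, -0.0767, 0.1047]
tool_rot: [0.001, 0.605, 0.796, 0.0]
ft_force: [0.8, -0.0, -2.0]
width: 0.0443
gripper_force: 51.4
clock: 5.83
tool_pos: [0.5362, -0.0767, 0.1043]
tool_rot: [0.0, 0.605, 0.796, 0.0]
ft_force: [-0.5, 0.4, -1.2]
width: 0.0445
gripper_force: 51.4
```

```bash
for i in 1 ; do python3 -m handwheel '[[[0.6,0,0,0.1,0],[0.6,0,0,0,0]]]'; done
python3 -m handwheel '[[[0.6,0,0,0.1,0],[0.6,0,0,0,0]]]'
```

```text
clock: 6.0
tool_pos: [0.5363, -0.0768, 0.1034]
tool_rot: [0.0, 0.605, 0.796, 0.0]
ft_force: [-0.9, -0.2, 1.8]
width: 0.0444
gripper_force: 51.8
clock: 6.17
tool_pos: [0.5363, -0.0768, 0.1034]
tool_rot: [0.001, 0.605, 0.796, 0.0]
ft_force: [-3.2, -1.1, 9.9]
width: 0.044
gripper_force: 52.6
```

```bash
python3 -m handwheel '[[[0.45,0,0,0,0],[0.42,0,0,0,0],[0.38,0,0,0,0],[0.32,0,0,0,0],[0.32,0,0,0,0]]]' 20
python3 -m handwheel '[[[0.32,0,0,-1,0],[0.32,0,0,-2,0],[0.32,0,0,-3,0],[0.32,0,0,-3,0],[0.32,0,0,-3,0]]]'
python3 -m handwheel '[[[0.6,-3,0,0,0],[0.6,-3.5,0,0,0],[0.6,-3.5,0,0,0],[0.6,-3,0,0,0],[0.6,-3,0,0,0]]]'
python3 - <<'E'
from m import *
f=grab('top');P=cloud(f); save(f,'placed.png',(180,150,300,240),6)
for r in ((.022,.042),(.026,.038)): print(rect(f,P,(195,165,285,240),*r)[0])
for o in lids(f,P):print(*o)
f=grab('scene');P=cloud(f);save(f,'placed_s.png',(200,150,480,370),2.5)
w=P[200:370,300:480].reshape(-1,3);w=w[(w[:,2]>.02)&(w[:,2]<.06)]
np.save('rack_scene.npy',w)
E
```

```text
clock: 6.58
tool_pos: [0.5359, -0.0766, 0.1017]
tool_rot: [-0.0, 0.605, 0.796, -0.0]
ft_force: [0.0, 0.5, -0.1]
width: 0.0583
gripper_force: 0.0
clock: 7.0
tool_pos: [0.5356, -0.0766, 0.2237]
tool_rot: [-0.0, 0.605, 0.796, -0.0]
ft_force: [0.1, -1.1, -0.4]
width: 0.0579
gripper_force: 0.0
clock: 7.42
tool_pos: [0.5791, -0.2324, 0.2229]
tool_rot: [0.0, 0.605, 0.796, 0.0]
ft_force: [-0.6, 0.1, -1.2]
width: 0.0343
gripper_force: 0.0
((524.091552734375, -42.90850830078125), (132.12359619140625, 180.0997772216797), 15.949365615844727)
((524.091552734375, -42.90850830078125), (132.12359619140625, 180.0997772216797), 15.949365615844727)
[226. 198.] [ 17.  45. 174.] [0.5393 0.0045 0.063  0.0225]
[252. 199.] [ 87. 151.  97.] [ 0.5341 -0.0745  0.0628  0.0227]
[348. 207.] [141. 169. 127.] [ 0.5102 -0.3725  0.0587  0.0221]
[230. 215.] [ 18.  44. 175.] [ 0.4857 -0.0065  0.0634  0.0223]
[381. 225.] [170.  94. 220.] [ 0.4518 -0.4693  0.0823  0.0311]
[  5. 229.] [179. 167. 100.] [0.442  0.6803 0.1017 0.0231]
[362. 265.] [ 88. 183. 147.] [ 0.333  -0.408   0.0804  0.0315]
```

View pics/placed.png

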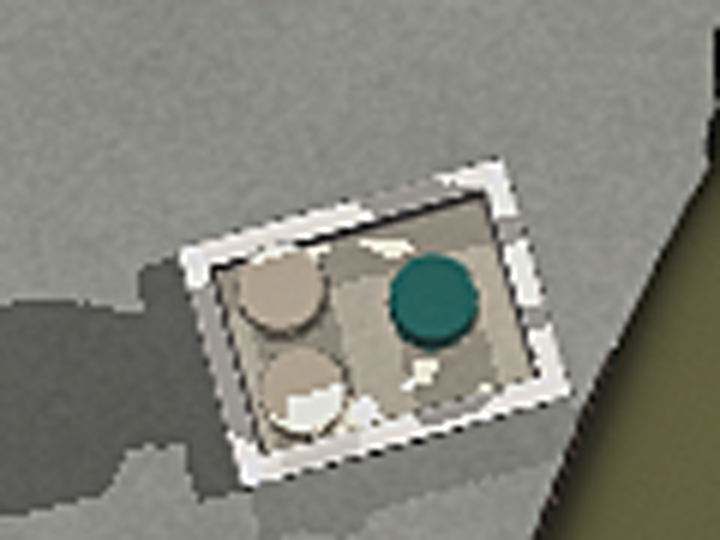

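View pics/placed_s.png

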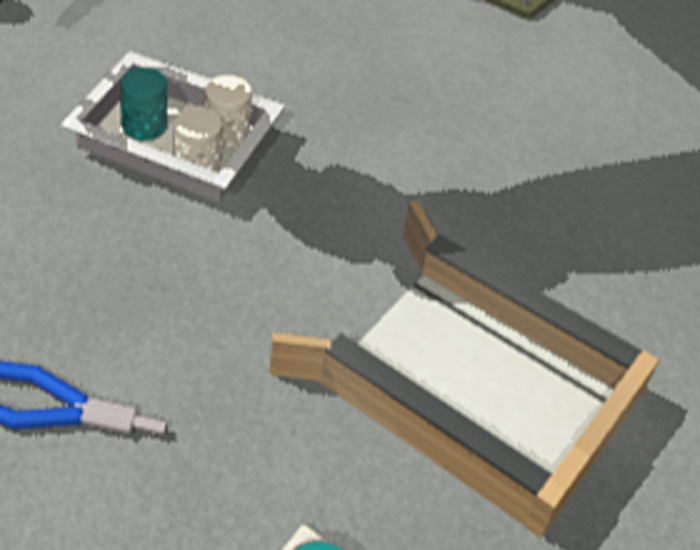

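Crop 1 shows the teal jar upright at (433,300) in the tray's empty half, with the pearl jars at (283,290) and (305,390). Crop 2 shows the rack with its mouth at left (350,310) and stop at (600,430). Now I refine the rack pose.

Run:
```python
from rack import *
t=fit();print(t)
c,s=np.cos(np.radians(t[2])),np.sin(np.radians(t[2]))
def loc(w):
    d=w[:,:2]*1000-[t[0],t[1]];return c*d[:,0]+s*d[:,1],-s*d[:,0]+c*d[:,1]
f=np.load('last_top.npz');T=cloud(f)[150:230,80:175].reshape(-1,3);T=T[(T[:,2]>.015)&(T[:,2]<.056)]
for n,w in(('scene',np.load('rack_scene.npy')),('top',T)):
    x,y=loc(w);h=w[:,2]>.036
    k=h&(abs(y)<50)&(x>30); print(n,'stop top x',np.percentile(x[k],[3,50,97]) if k.any() else None,k.sum())
    k2=(abs(y)<50)&(x>30)&(x<110); 
    if k2.sum()>10:
        p=np.polyfit(y[k2],x[k2],1);print(' stop slope deg',np.degrees(p[0]),p[1], np.percentile(x[k2],[3,97]))
    for sg in(1,-1):
        for a in(-95,-80,-60,-40,-20,0,20,40,60):
            b=h&(sg*y>40)&(abs(x-a)<8)
            print('  ',sg,a,b.sum(),np.round(np.percentile(y[b],[4,50,96]),1) if b.sum()>5 else '')
```

```text
(np.float64(562.3784087010861), np.float64(342.9668889091299), np.float64(92.55667204558667), np.float64(-577.9947289735668))
scene stop top x [78.07026465 84.56145992 90.58940328] 364
 stop slope deg 0.049730742050857146 85.14162772882737 [78.15712675 90.74944545]
   1 -95 67 [59.  68.8 79.8]
   1 -80 66 [59.2 67.6 79. ]
   1 -60 69 [58.3 68.  79.6]
   1 -40 72 [59.  68.  79.6]
   1 -20 75 [58.6 68.4 79.7]
   1 0 76 [59.2 68.5 79.8]
   1 20 79 [58.3 67.3 79.7]
   1 40 82 [59.  68.1 78.5]
   1 60 86 [58.7 68.5 79.1]
   -1 -95 83 [-84.2 -75.2 -63.2]
   -1 -80 92 [-84.  -76.5 -64.1]
   -1 -60 95 [-84.  -75.7 -63.9]
   -1 -40 99 [-84.6 -76.1 -63.5]
   -1 -20 104 [-84.4 -76.  -64.2]
   -1 0 110 [-84.3 -76.4 -63.7]
   -1 20 117 [-84.  -75.6 -64.3]
   -1 40 117 [-84.  -75.  -62.8]
   -1 60 127 [-84.3 -75.9 -63.7]
top stop top x [74.97359685 81.55064299 87.59357135] 125
 stop slope deg 0.15301623890040134 79.71830414416878 [75.05481453 87.73903821]
   1 -95 34 [64.5 72.7 82.4]
   1 -80 34 [64.1 73.7 83.1]
   1 -60 34 [63.1 72.6 82.2]
   1 -40 32 [62.7 71.8 81.3]
   1 -20 32 [64.7 73.8 82.7]
   1 0 31 [64.3 73.  82.7]
   1 20 34 [62.7 72.1 81.8]
   1 40 32 [62.8 71.7 81.1]
   1 60 35 [63.9 73.7 83.1]
   -1 -95 36 [-79.4 -70.1 -60. ]
   -1 -80 35 [-80.3 -70.  -60.9]
   -1 -60 30 [-80.3 -69.2 -61.1]
   -1 -40 33 [-78.6 -69.6 -60.1]
   -1 -20 32 [-80.  -69.4 -60.1]
   -1 0 32 [-80.3 -71.5 -61. ]
   -1 20 28 [-77.8 -71.3 -61.5]
   -1 40 35 [-78.9 -69.5 -59.5]
   -1 60 35 [-80.4 -70.6 -60.3]
```

```bash
python3 -m handwheel '[[[0.5,0,0,0,-5],[0.5,0,0,0,-7],[0.5,0,0,0,-7],[0.5,0,0,0,-7],[0.5,0,0,0,-7]]]' 20
python3 -m handwheel '[[[0.5,0,0,0,-7],[0.5,0,0,0,-7],[0.5,0,0,0,-7],[0.5,0,0,0,-7],[0.5,0,0,0,-7]]]' 
python3 -m handwheel '[[[0.5,0,0,0,-7],[0.5,0,0,0,-7],[0.5,0,0,0,-7],[0.5,0,0,0,-1.5],[0.5,0,0,0,0]]]' 
python3 -m handwheel '[[[0.5,0.9,2.8,0,0],[0.5,0.9,2.9,0,0],[0.5,1,2.9,0,0],[0.5,1,2.8,0,0],[0.5,0,0,0,0]]]' 
python3 -m handwheel '[[[0.5,0,0,3,0],[0.5,0,0,2.5,0],[0.5,0,0,0,0],[0.5,0,0,0,0]]]'
cat > st.py <<'E'
from h import *
import sys
o=readout.get_obs();phi=np.degrees(2*np.arctan2(o['tool_rot'][2],o['tool_rot'][1]))
tx,ty,yaw=map(float,sys.argv[1:4])   # tray pose mm, deg
t=np.radians(yaw);d=o['tool_pos'][:2]*1000-[tx,ty]
print('phi',phi,'TCP in tray mm',np.cos(t)*d[0]+np.sin(t)*d[1],-np.sin(t)*d[0]+np.cos(t)*d[1],'z',o['tool_pos'][2],'width',o['width'],'q',np.round(o['qpos'],2),o['ft_force'])
E
python3 st.py 524.1 -42.8 105.9
```

```text
clock: 7.93
tool_pos: [0.5785, -0.23, 0.2224]
tool_rot: [-0.0, 0.351, 0.936, 0.0]
ft_force: [-0.4, 0.5, 0.1]
width: 0.043
gripper_force: 0.0
clock: 8.35
tool_pos: [0.5785, -0.2298, 0.2224]
tool_rot: [-0.0, 0.053, 0.999, 0.0]
ft_force: [0.7, 0.8, 0.5]
width: 0.0429
gripper_force: 0.0
clock: 8.77
tool_pos: [0.5786, -0.2299, 0.2224]
tool_rot: [-0.0, -0.14, 0.99, 0.0]
ft_force: [0.2, 0.6, -0.1]
width: 0.0427
gripper_force: 0.0
clock: 9.18
tool_pos: [0.506, -0.1275, 0.2217]
tool_rot: [-0.003, -0.141, 0.99, 0.002]
ft_force: [-0.7, 0.7, -0.6]
width: 0.043
gripper_force: 0.0
clock: 9.52
tool_pos: [0.5097, -0.1312, 0.1663]
tool_rot: [-0.002, -0.14, 0.99, 0.001]
ft_force: [-0.4, -0.3, 0.4]
width: 0.0427
gripper_force: 0.0
phi 196.04440738043138 TCP in tray mm -81.12038014702728 38.079883817032915 z 0.1663259925628368 width 0.04272852155895875 q [-0.25  0.36 -0.37  0.84  0.   -0.53] [-0.38180146 -0.26788423  0.35796697]
```

```bash
python3 -m handwheel '[[[0.5,0.1,-0.15,2,0],[0.5,0,0,2.5,0],[0.5,0,0,2,0],[0.5,0,0,1,0],[0.5,0,0,0.3,0]]]' 
python3 -m handwheel '[[[0.5,0,0,0,0],[0.5,0,0,0,0]]]' 
python3 st.py 524.1 -42.8 105.9
python3 -m handwheel '[[[0.7,0,0,0,0],[0.85,0,0,0,0],[1,0,0,0,0],[1,0,0,0,0],[1,0,0,0,0]]]'  40
python3 - <<'E'
from m import *
f=grab('scene'); save(f,'gripwall.png',(200,140,330,240),5)
E
```

```text
clock: 9.93
tool_pos: [0.5102, -0.1335, 0.0885]
tool_rot: [-0.001, -0.139, 0.99, 0.0]
ft_force: [-0.5, -0.1, -0.1]
width: 0.0428
gripper_force: 0.0
clock: 10.1
tool_pos: [0.5114, -0.1338, 0.0902]
tool_rot: [0.001, -0.14, 0.99, -0.0]
ft_force: [-0.1, -0.1, 0.1]
width: 0.0425
gripper_force: 0.0
phi 196.0487873793557 TCP in tray mm -84.02765302777442 37.148283803274104 z 0.09018749260068377 width 0.042511520273791424 q [-0.26  0.45 -0.47  0.65  0.   -0.54] [-0.06948258 -0.09213419  0.11262689]
clock: 10.52
tool_pos: [0.5111, -0.1336, 0.0902]
tool_rot: [0.001, -0.14, 0.99, -0.0]
ft_force: [-1.5, 0.7, 5.3]
width: 0.0127
gripper_force: 39.2
```

View pics/gripwall.png

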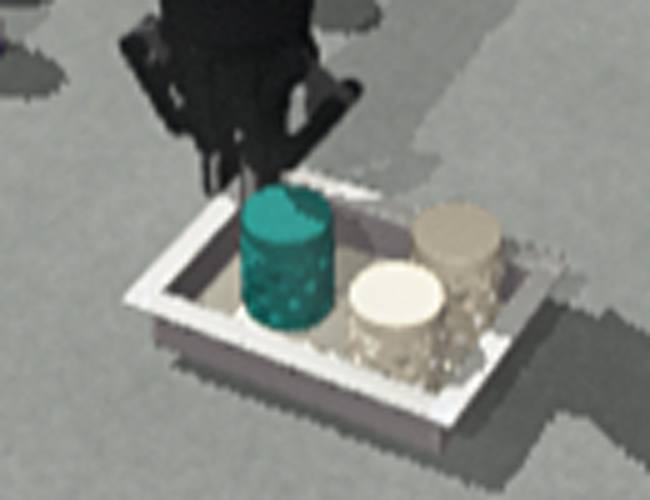

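The gripper straddles the rear wall beside the teal jar (crop 285,250). All jars are upright and the tray is pressed lightly down. Now turn and slide it in front of the mouth.

```bash
python3 -m handwheel '[[[1,0,0,0,1],[1,0,0,0,2.2],[1,0,0,0,2.6],[1,0,0,0,2.6],[1,0,0,0,2.6]]]' 50
python3 -m handwheel '[[[1,0,0,0,1.6],[1,0,0,0,0.8],[1,-0.1,0.4,0,0],[1,-0.2,0.8,0,0],[1,-0.3,1.2,0,0]]]' 
python3 -m handwheel '[[[1,-0.4,1.5,0,0],[1,-0.4,1.6,0,0],[1,-0.4,1.6,0,0],[1,-0.4,1.6,0,0],[1,-0.4,1.6,0,0]]]' 
python3 -m handwheel '[[[1,-0.3,1.5,0,0],[1,-0.3,1.3,0,0],[1,-0.2,0.9,0,0],[1,0,0.5,0,0],[1,0,0,0,0]]]'
python3 - <<'E'
from m import *
f=grab('top');P=cloud(f);save(f,'pre.png',(80,130,320,290),3)
r=rect(f,P,(150,165,285,240),.022,.042); print(r[0])
for o in lids(f,P):print(*o)
print(readout.get_obs()['tool_pos'])
E
```

```text
clock: 10.98
tool_pos: [0.5088, -0.1328, 0.0901]
tool_rot: [-0.001, -0.044, 0.999, 0.001]
ft_force: [-6.5, 2.3, 13.7]
width: 0.0128
gripper_force: 50.8
clock: 11.4
tool_pos: [0.5149, -0.1121, 0.0902]
tool_rot: [-0.0, -0.022, 1.0, -0.004]
ft_force: [-1.8, -7.3, 6.0]
width: 0.0125
gripper_force: 48.8
clock: 11.82
tool_pos: [0.5322, -0.0311, 0.0902]
tool_rot: [0.001, -0.022, 1.0, -0.003]
ft_force: [-1.6, -7.9, 6.3]
width: 0.0126
gripper_force: 48.8
clock: 12.23
tool_pos: [0.5388, 0.0125, 0.0902]
tool_rot: [0.002, -0.023, 1.0, -0.002]
ft_force: [0.6, -3.8, 4.7]
width: 0.0124
gripper_force: 49.2
((554.7762451171875, 191.056640625), (131.1974639892578, 181.42930603027344), 86.2024154663086)
[184. 179.] [ 32.  13. 222.] [0.5989 0.1395 0.0627 0.0225]
[344. 178.] [ 14. 198. 218.] [ 0.5992 -0.3655  0.0588  0.023 ]
[183. 196.] [ 28.  17. 212.] [0.5441 0.1412 0.0625 0.0228]
[347. 207.] [141. 164. 127.] [ 0.5097 -0.3716  0.0584  0.0226]
[321. 263.] [18.  7. 36.] [ 0.3364 -0.2852  0.0595  0.0223]
[381. 225.] [170.  94. 219.] [ 0.4514 -0.4703  0.0821  0.0315]
[  5. 229.] [179. 168.  99.] [0.4422 0.6793 0.1017 0.0231]
[362. 264.] [ 88. 181. 147.] [ 0.3332 -0.4078  0.0807  0.0308]
[0.53877382 0.01247378 0.09019318]
```

View pics/pre.png

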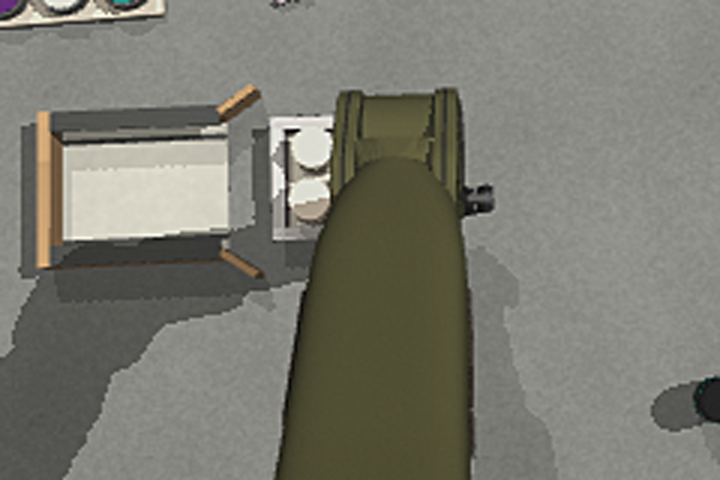

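Crop: the tray front flange is at x≈275, rows 117–240, just outside the guides (240,100)/(245,265). The pearl jars are upright and the arm hides the rest. I measure the front edge relative to the rack.

```bash
cat > fr.py <<'E'
from m import *
def front(P,R=(561.7,329,92.5),roi=(120,160,192,222)):
    u0,v0,u1,v1=roi;Q=P[v0:v1,u0:u1].reshape(-1,3);Q=Q[(Q[:,2]>.024)&(Q[:,2]<.042)]
    a=np.radians(R[2]);d=Q[:,:2]*1000-R[:2];x=np.cos(a)*d[:,0]+np.sin(a)*d[:,1];y=-np.sin(a)*d[:,0]+np.cos(a)*d[:,1]
    return x,y
E
python3 - <<'E'
from fr import *
P=cloud(np.load('last_top.npz'));x,y=front(P);k=(abs(y)<75)&(x<-129);x,y=x[k],y[k]
bins=[(b,np.percentile(x[abs(y-b)<5],97)) for b in range(-60,61,10) if (abs(y-b)<5).sum()>5]
b=np.array(bins);p=np.polyfit(b[:,0],b[:,1],1);print('front x',p[1],'yaw err deg',-np.degrees(np.arctan(p[0])),np.round(b[:,1],1))
for a in range(-180,-134,8):
    m=abs(x-a)<4
    if m.sum()>5:print(a,np.percentile(y[m],[2,98]),m.sum())
E
python3 st.py 571.7 99.2 92.5
```

```text
front x -144.00334857527557 yaw err deg 0.7491201093467724 [-144.8 -143.5 -143.5 -142.7 -142.9 -143.  -142.3 -145.  -145.2 -145.
 -144.8 -144.9 -144.5]
-180 [-65.40968416  64.017393  ] 22
-172 [-65.69143915  63.7749171 ] 23
-164 [-65.82803738  63.55058031] 25
-156 [-66.00373633  61.14188879] 75
-148 [-65.6607438   62.08078723] 105
-140 [-55.92702516   0.14788382] 17
phi 182.6224355716219 TCP in tray mm -85.20745272910436 36.677784031993596 z 0.09019317886419938 width 0.01252584668077934 q [ 0.02  0.46 -0.45  0.66 -0.   -0.02] [-0.23723811 -2.93408561  5.03659427]
```

```bash
python3 -m handwheel '[[[1,-0.1,0.5,0,0],[1,0,1,0,0],[1,0,1.4,0,0],[1,0,1.5,0,0],[1,0,1.5,0,0]]]' 
python3 -m handwheel '[[[1,0,1.5,0,0],[1,0,1.5,0,0],[1,0,1.3,0,0],[1,0,0.8,0,0],[1,0,0.5,0,0]]]'
python3 - <<'E'
from fr import *
f=grab('top');P=cloud(f)
L=lids(f,P)
for o in L:
    if o[0][0]<250 and o[0][0]>20 : print(*o)
x,y=front(P,roi=(100,160,200,222));
print('flange tips: ')
for a in range(-120,-20,8):
    m=(abs(x-a)<4)&(abs(y)<68)
    if m.sum()>5:print(a,np.percentile(y[m],[2,98]),m.sum())
E
python3 st.py 571.7 99.2 92.5
```

```text
clock: 12.7
tool_pos: [0.5371, 0.0702, 0.0902]
tool_rot: [0.002, -0.022, 1.0, -0.003]
ft_force: [0.8, -8.2, 5.9]
width: 0.0126
gripper_force: 49.3
clock: 13.12
tool_pos: [0.5343, 0.1267, 0.0902]
tool_rot: [0.002, -0.023, 1.0, -0.002]
ft_force: [-0.3, -8.7, 7.2]
width: 0.0125
gripper_force: 49.3
[202. 198.] [30. 10. 40.] [0.5341 0.0805 0.1099 0.0194]
[226. 361.] [16. 69. 33.] [0.0378 0.0044 0.0973 0.0525]
flange tips: 
-40 [-26.36240653  57.39904947] 47
-32 [-62.75198542  61.19597983] 83
-24 [-67.80000471  63.57351956] 8
phi 182.6050088735413 TCP in tray mm 29.878239949797308 36.13643568025577 z 0.09019219818727273 width 0.012740170317592168 q [ 0.24  0.48 -0.42  0.67 -0.    0.19] [ 0.4008568  -4.97020313  6.9280309 ]
```

```bash
python3 -m handwheel '[[[1,0,0.5,0,0],[1,0,1,0,0],[1,0,1.3,0,0],[1,0,1.3,0,0],[1,0,1.3,0,0]]]' 
python3 -m handwheel '[[[1,0,1.3,0,0],[1,0,1.1,0,0],[1,0,0.8,0,0],[1,0,0.5,0,0],[1,0,0.2,0,0]]]' 
python3 -m handwheel '[[[1,0,0.3,0,0],[1,0,0.4,0,0],[1,0,0.4,0,0],[1,0,0.3,0,0],[1,0,0.2,0,0]]]' 
python3 -m handwheel '[[[1,0,0.2,0,0],[1,0,0.2,0,0],[1,0,0.1,0,0],[1,0,0.1,0,0]]]' 
python3 st.py 561.7 329 92.5
```

```text
clock: 13.58
tool_pos: [0.5317, 0.1798, 0.0902]
tool_rot: [0.001, -0.022, 1.0, -0.003]
ft_force: [0.6, -8.7, 7.6]
width: 0.0125
gripper_force: 49.4
clock: 14.0
tool_pos: [0.5298, 0.2192, 0.0902]
tool_rot: [0.001, -0.022, 1.0, -0.003]
ft_force: [0.3, -9.1, 7.9]
width: 0.0124
gripper_force: 49.5
clock: 14.42
tool_pos: [0.529, 0.2345, 0.0902]
tool_rot: [0.001, -0.022, 1.0, -0.003]
ft_force: [0.1, -10.1, 7.5]
width: 0.013
gripper_force: 49.5
clock: 14.75
tool_pos: [0.5287, 0.2401, 0.0902]
tool_rot: [0.001, -0.022, 1.0, -0.003]
ft_force: [1.0, -9.0, 8.2]
width: 0.0123
gripper_force: 49.6
phi 182.4898433910648 TCP in tray mm -87.33213179072027 36.84340896698518 z 0.09017864632786335 width 0.012304489507306579 q [ 0.43  0.52 -0.34  0.72 -0.01  0.39] [ 0.97068229 -9.0327959   8.18749526]
```

```bash
for i in 1; do python3 -m handwheel '[[[1,0,0.1,0,0],[1,0,0.1,0,0]]]'|grep -E 'pos|force'; done
python3 -m handwheel '[[[1,0,0.1,0,0],[1,0,0.1,0,0]]]'|grep -E 'pos|force'
python3 -m handwheel '[[[1,0,0.1,0,0],[1,0,0.1,0,0]]]'|grep -E 'pos|force'
```

```text
tool_pos: [0.5286, 0.2421, 0.0902]
ft_force: [-0.1, -8.8, 8.3]
gripper_force: 49.6
tool_pos: [0.5285, 0.2441, 0.0902]
ft_force: [0.5, -9.6, 8.5]
gripper_force: 49.6
tool_pos: [0.5284, 0.245, 0.0902]
ft_force: [-0.2, -14.0, 10.0]
gripper_force: 49.8
```

```bash
python3 -m handwheel '[[[1,0,0.1,0,0],[1,0,0.1,0,0]]]'|grep -E 'pos|force'
python3 -m handwheel '[[[1,0,0.1,0,0],[1,0,0,0,0]]]'|grep -E 'pos|force'
```

```text
tool_pos: [0.5284, 0.2454, 0.0902]
ft_force: [0.9, -18.8, 11.5]
gripper_force: 50.2
tool_pos: [0.5284, 0.2456, 0.0902]
ft_force: [2.3, -18.7, 11.6]
gripper_force: 50.4
```

```bash
python3 -m handwheel '[[[0.8,0,0,0,0],[0.7,0,0,0,0],[0.6,0,0,0,0],[0.55,0,0,0,0],[0.55,0,0,0,0]]]' 20
python3 -m handwheel '[[[0.55,0,0,-1,0],[0.55,0,0,-2.5,0],[0.55,0,0,-3,0],[0.55,0,0,-3,0],[0.55,0,0,-3,0]]]'
python3 -m handwheel '[[[1,0,-3,0,0],[1,0,-3.5,0,0],[1,0,-3.5,0,0],[1,0,-3.5,0,0],[1,0,0,0,0]]]'
python3 - <<'E'
from fr import *
f=grab('top');P=cloud(f);save(f,'home.png',(70,140,260,250),4)
x,y=front(P,roi=(70,140,200,240))
k=(abs(y)<58);print('flange x range',np.percentile(x[k],[1,99]))
for b in range(-50,51,10):
    m=(abs(y-b)<5)&(x<0); print(b,np.round(np.percentile(x[m],[5,50,95]),1) if m.sum()>4 else None)
for o in lids(f,P):
    if o[0][0]<300: print(*o)
E
```

```text
clock: 16.0
tool_pos: [0.5274, 0.2522, 0.0889]
tool_rot: [-0.0, -0.023, 1.0, 0.0]
ft_force: [-0.1, 0.4, -0.8]
width: 0.0384
gripper_force: 0.0
clock: 16.42
tool_pos: [0.527, 0.252, 0.2157]
tool_rot: [-0.0, -0.024, 1.0, 0.0]
ft_force: [1.0, 1.5, 0.2]
width: 0.0383
gripper_force: 0.0
clock: 16.83
tool_pos: [0.5333, 0.1122, 0.2147]
tool_rot: [-0.0, -0.021, 1.0, -0.001]
ft_force: [-0.6, 0.4, 0.3]
width: -0.0003
gripper_force: 0.0
flange x range [-23.49909436 101.56810471]
-50 None
-40 None
-30 None
-20 None
-10 None
0 None
10 None
20 None
30 None
40 None
50 [-28.9 -16.2  -3.1]
[111. 182.] [ 32.  15. 218.] [0.5903 0.3703 0.0626 0.0247]
[109. 199.] [ 32.  15. 218.] [0.5345 0.3726 0.0625 0.0232]
[  5. 229.] [179. 168.  95.] [0.4421 0.6817 0.1015 0.0237]
[232. 361.] [16. 70. 36.] [ 0.0497 -0.015   0.096   0.0373]
```

View pics/home.png

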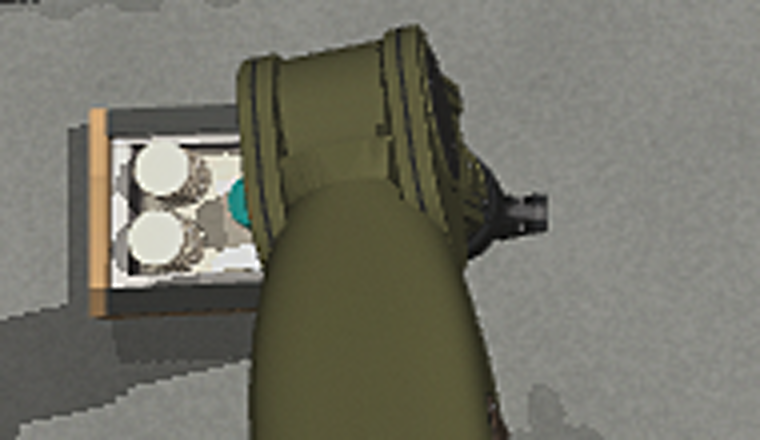

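Crop: the pearl jars stand at (160,165) and (157,237), the front flange is against the stop (x≈112), and teal shows at (243,200). I give it a confirming push on the middle of the rear flange with closed fingers.

```bash
python3 -m handwheel '[[[1,-1.6,0,2.5,0],[1,-1.6,0,3,0],[1,0,0,3,0],[1,0,0,3,0],[1,0,0,1.2,0]]]' 30
python3 -m handwheel '[[[1,0,2.5,0,0],[1,0,3,0,0],[1,0,2.5,0,0],[1,0,1,0,0],[1,0,0.3,0,0]]]' 
python3 -m handwheel '[[[1,0,0.3,0,0],[1,0,0.2,0,0],[1,0,0.2,0,0],[1,0,0.1,0,0]]]' |grep -E 'pos|force'
python3 -m handwheel '[[[1,0,0.2,0,0],[1,0,0.2,0,0]]]'|grep -E 'pos|force'
```

```text
clock: 17.3
tool_pos: [0.5637, 0.1193, 0.0833]
tool_rot: [-0.003, -0.024, 1.0, -0.0]
ft_force: [-0.8, -0.1, -1.3]
width: -0.0002
gripper_force: 0.0
clock: 17.72
tool_pos: [0.5614, 0.2144, 0.0872]
tool_rot: [0.0, -0.025, 1.0, 0.0]
ft_force: [-0.4, 1.0, -0.6]
width: 0.0003
gripper_force: 0.0
tool_pos: [0.561, 0.2186, 0.087]
ft_force: [-0.0, 0.5, -0.4]
gripper_force: 0.0
tool_pos: [0.5609, 0.2227, 0.0869]
ft_force: [-0.7, 0.1, -0.0]
gripper_force: 0.0
```

```bash
python3 -m handwheel '[[[1,0,0.2,0,0],[1,0,0.2,0,0]]]'|grep -E 'pos|force'
python3 -m handwheel '[[[1,0,0.2,0,0],[1,0,0.2,0,0]]]'|grep -E 'pos|force'
python3 -m handwheel '[[[1,0,0.1,0,0],[1,0,0.1,0,0]]]'|grep -E 'pos|force'
python3 -m handwheel '[[[1,0,0.1,0,0],[1,0,0.1,0,0]]]'|grep -E 'pos|force'
```

```text
tool_pos: [0.5607, 0.2248, 0.087]
ft_force: [1.5, -10.7, 2.9]
gripper_force: 5.7
tool_pos: [0.5607, 0.2257, 0.087]
ft_force: [2.0, -20.6, 5.9]
gripper_force: 10.4
tool_pos: [0.5607, 0.2259, 0.087]
ft_force: [2.7, -22.4, 7.6]
gripper_force: 11.7
tool_pos: [0.5607, 0.2263, 0.087]
ft_force: [3.3, -27.4, 9.0]
gripper_force: 14.0
```

```bash
python3 -m handwheel '[[[1,0,-1.5,0,0],[1,0,-2.5,0,0],[1,0,-2.5,-1,0],[1,0,-1,-3,0],[1,0,0,-4,0]]]'
python3 -m handwheel '[[[1,2,-3.5,-3,0],[1,2,-3.5,0,0],[1,2,-3.5,0,0],[1,2,-3.5,0,0],[1,2,-3.5,0,0]]]'
python3 -m handwheel '[[[1,2,-3.5,0,0],[1,0,-3,0,0],[1,0,0,0,0],[1,0,0,0,0]]]'
python3 - <<'E'
from fr import *
f=grab('top');P=cloud(f);s=grab('scene')
x,y=front(P,roi=(70,140,200,240))
k=(abs(y)<55)&(x>-110)&(x<-60);print('rear flange x',np.percentile(x[k],[3,50,97]))
for b in(-40,-20,0,20,40):
    m=k&(abs(y-b)<8);print(b,np.percentile(x[m],[5]))
for o in lids(f,P): print(*o)
save(s,'final.png',None,1.5)
E
```

```text
clock: 19.3
tool_pos: [0.561, 0.1571, 0.1644]
tool_rot: [-0.004, -0.022, 1.0, -0.001]
ft_force: [0.2, 0.7, -0.3]
width: 0.0001
gripper_force: 0.0
clock: 19.72
tool_pos: [0.4742, -0.0142, 0.1922]
tool_rot: [0.001, -0.024, 1.0, 0.0]
ft_force: [1.1, -0.1, 0.1]
width: -0.0002
gripper_force: 0.0
clock: 20.05
tool_pos: [0.4582, -0.0801, 0.1921]
tool_rot: [0.001, -0.021, 1.0, 0.0]
ft_force: [0.1, 0.5, 0.6]
width: -0.0002
gripper_force: 0.0
rear flange x [-88.73442569 -82.82821417 -66.034951  ]
-40 [-89.70086055]
-20 [-88.57486787]
0 [-88.48527824]
20 [-87.39631451]
40 [-88.49346593]
[344. 178.] [ 14. 199. 214.] [ 0.5993 -0.3647  0.0586  0.0227]
[110. 182.] [ 32.  15. 218.] [0.589  0.3698 0.0623 0.0236]
[134. 190.] [ 88. 173. 139.] [0.5649 0.2947 0.0624 0.0224]
[109. 199.] [ 32.  14. 218.] [0.5343 0.372  0.0618 0.0233]
[347. 207.] [141. 164. 124.] [ 0.5112 -0.3712  0.0587  0.0227]
[321. 263.] [30.  7. 35.] [ 0.3361 -0.2853  0.0591  0.0223]
[381. 225.] [170.  95. 214.] [ 0.4523 -0.4699  0.082   0.0317]
[  5. 229.] [179. 167.  97.] [0.4426 0.6809 0.1024 0.0232]
[362. 265.] [ 88. 182. 143.] [ 0.3338 -0.408   0.0806  0.0308]
```

View pics/final.png

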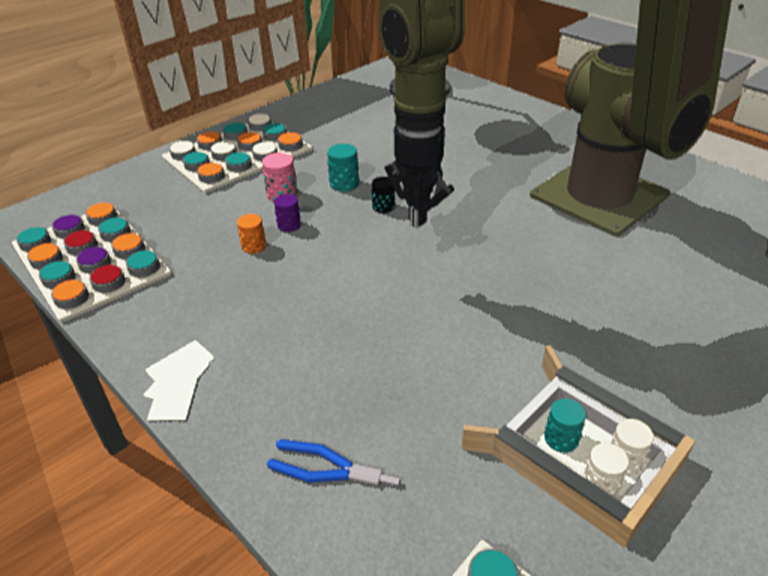

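The final view shows the tray home in the rack with teal (565,425) and both pearl jars (608,465)/(632,440) standing. Amber (251,233), purple (287,212) and the pliers (335,462) are unmoved, and the arm is clear. Handing in.

```bash
python3 -c "
from rig import workorder;print(workorder.close_job())"
```

```text
the job is handed in; nothing more can be done
None
```

The small teal jar was set in the tray first, then the tray was slid into the rack against its back stop with all three jars standing and the purple jar, amber jar and pliers unmoved; I handed the job in at about 20 s, and no verdict came back.

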